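Find the full clip tin by its weight and hold it up

ROBOT

A 6-joint arm with a two-finger parallel gripper is mounted at the origin on a cart in front of the work surface, level with it; the furniture and walls round the work are solid. World frame = base frame: x ahead of the robot, y to its left, z up, the work surface at z = 0. Lengths are in mm, angles in rad, forces in N, time in s.
With the tool pointing down it reaches from about 325 to 875 mm from the base axis. Payload 4.4 kg.
Tool frame: the origin (TCP) lies at the very end of the fingers, on their centre line; the grasp point (between the pads) lies 19 mm behind it; z points along the fingers, y is the line along which they close (so a half turn about z gives the same grasp; the last joint's range is limited). The gripper opens to 85 mm and grips with 20 to 120 N. Pads are 22 mm wide; open, the fingers measure 114 mm over their backs; the gripper's body (76 mm by 85 mm) begins 54 mm behind the grasp point. The pads swing forward as they close: fully open they stand 13 mm farther back than shut.
Start: joints at [1.012, 0.207, 1.542, -0, 1.393, -0.15], TCP at [228.577, 527.617, 231.282] pointing down, gripper open.
Joint ranges: [-2.73, 2.73], [-0.86, 2.22], [0.23, 2.46], [-1.11, 4.25], [0.08, 2.63], [-2.82, 2.82]. Speed limits (rad/s): [2.79, 2.79, 3.14, 3.14, 3.14, 3.14].

INTERFACE

Orientations are given as a unit quaternion [w, x, y, z].
In Python, from rig import ctrl gives the robot as it stands. Calls block until the motion is done:
- ctrl.reach(position, orientation): joint-space move of the TCP to a pose.
- ctrl.servo_line(position, max_speed=150, rotation=None): straight line of the TCP; rotation=None keeps the orientation; max_speed is the mean speed in mm/s.
- ctrl.move_j(angles): joint-space move.
- ctrl.command_gripper(opening, grip_force=None): opening from 0.0 (shut) to 1.0 (fully open); grip_force is the grip in N (None keeps the last); returns when the fingers have stopped.
- ctrl.hold(seconds).
- ctrl.solve_ik(position, orientation): joint angles nearest the present ones, or None.
- ctrl.get_obs(): the state.
- ctrl.grab_frame(name): name is "scene" or "top" or "wrist"; returns a dict with "pixels" (480x640x3 uint8, blue, green, red), "fx", "fy", "cx", "cy" (pixels), "extrinsics" (4x4, takes a point from world to camera coordinates); the wrist camera has in their place "hand_eye" (4x4, takes a point from camera to tool coordinates, whose origin is the TCP and whose axes are the flange's). Camera axes: x right, y down, z forward; pixel columns grow to the right and rows downward; lengths in mm; the calibration is good to about 2 mm. The wrist camera is an equidistant fisheye: a pixel r from the principal point sees the ray r / f radians off the axis. A picture is of the moment at which its call begins: read the wrist's pose just before it. There is no depth.
A pose or a line that the arm cannot do raises ctrl.MotionError and nothing moves.
- ctrl.sign_off(): hands the job in; it is judged then, once.
The state is a dict: "time": time; "joint_pos": joint angles; "joint_vel": joint speeds; "effort": joint torques, N m; "tool_pos": TCP position; "tool_rot": TCP orientation; "force": force on the tool from outside, world axes, zero at the start; "torque": the same for the moment, N m; "finger_gap": opening from 0.0 (shut) to 1.0 (fully open); "grasp_force": force on a finger pad.
Only numpy, scipy, OpenCV 4.12 (cv2) and the standard library are available. Lean on these libraries where they do the work, as an engineer would, in place of code of your own. Each camera call takes 0.05 s, during which the arm holds its last target. There are 200 camera calls.

TASK

Three identical closed clip tins stand on the desk top beside the notebook and one of them is clearly heavier than the other two. Lift them one by one to feel their weight, and gently stand the two lighter ones flat on the closed notebook, side by side, to be refilled; finish still holding the heaviest one level in the gripper, about 20 cm above the desk, and do not let go of it. Do not drop any tin, and leave the highlighter, the earbud case and the glass apple alone.

Things in the scene. Friction and masses are not known exactly. Their poses are not given: they have to be found in the camera images.
- tin_a: closed round clip tin, 57 mm across and 20 mm tall, pale grey with an ochre lid that is fixed on; the three tins look exactly alike, but one, packed with steel clips, weighs 0.3 to 0.4 kg and each of the other two less than 0.14 kg; feel which. Origin: centre of the underside, z up. Starts on the desk (the one on the monitor riser is not meant).
- tin_b: closed round clip tin, 57 mm across and 20 mm tall, pale grey with an ochre lid that is fixed on; the three tins look exactly alike, but one, packed with steel clips, weighs 0.3 to 0.4 kg and each of the other two less than 0.14 kg; feel which. Origin: centre of the underside, z up. Starts on the desk (the one on the monitor riser is not meant).
- tin_c: closed round clip tin, 57 mm across and 20 mm tall, pale grey with an ochre lid that is fixed on; the three tins look exactly alike, but one, packed with steel clips, weighs 0.3 to 0.4 kg and each of the other two less than 0.14 kg; feel which. Origin: centre of the underside, z up. Starts on the desk (the one on the monitor riser is not meant).
- notebook: closed navy notebook lying flat, fixed in place. Its flat cover, top 20 mm above the desk (trim up to 2 mm higher, no obstacle), is 240 x 170 mm: from x = -109 to +131 mm and y = -85 to +85 mm in its own frame. Origin on the underside, z up. A thin ribbon sticks out past the -x edge. Its long side (x) lies about left-right as the robot sees it. Desk top: z = 0.
- highlighter_a: yellow highlighter pen lying on the desk, 22 x 116 x 17 mm, long along its y; origin: centre of its underside; a bystander, to be left where it stands. 
- earbud_case: white rounded earbud case, 26 x 60 x 42 mm; origin: centre of its underside; a bystander, to be left where it stands. 
- glass_apple: turquoise glass apple ornament, 80 mm across and 79 mm tall; origin: centre of its underside; a bystander, to be left where it stands. 
There are look-alikes about, which are no part of the job. What is shaped like the tin_b but blue is not meant.

How it is judged (in metres and radians):
On the way, in this order (a step that is already met when the one before it is completed fails the run):
1. a tin is lifted clear of the desk in the gripper (((height (world z) of tin_a above 0.03 m and contact force between tin_a and the fingers above 0.5 N) or (height (world z) of tin_b above 0.03 m and contact force between tin_b and the fingers above 0.5 N) or (height (world z) of tin_c above 0.03 m and contact force between tin_c and the fingers above 0.5 N))), for 0.1 s.
2. one of the lighter tins stands released on the notebook (((x of tin_a in the frame of notebook between -0.109 and 0.131 m and y of tin_a in the frame of notebook between -0.085 and 0.085 m and z of tin_a in the frame of notebook between 0.016 and 0.025 m and angle between tin_a's own z axis and vertical below 0.1 rad and contact force between tin_a and the fingers below 0.05 N and linear speed of tin_a below 0.02 m/s and contact force between tin_a and notebook between 0.3 and 2 N) or (x of tin_b in the frame of notebook between -0.109 and 0.131 m and y of tin_b in the frame of notebook between -0.085 and 0.085 m and z of tin_b in the frame of notebook between 0.016 and 0.025 m and angle between tin_b's own z axis and vertical below 0.1 rad and contact force between tin_b and the fingers below 0.05 N and linear speed of tin_b below 0.02 m/s and contact force between tin_b and notebook between 0.3 and 2 N) or (x of tin_c in the frame of notebook between -0.109 and 0.131 m and y of tin_c in the frame of notebook between -0.085 and 0.085 m and z of tin_c in the frame of notebook between 0.016 and 0.025 m and angle between tin_c's own z axis and vertical below 0.1 rad and contact force between tin_c and the fingers below 0.05 N and linear speed of tin_c below 0.02 m/s and contact force between tin_c and notebook between 0.3 and 2 N))), for 0.2 s.
3. both lighter tins stand released on the notebook ((((x of tin_b in the frame of notebook between -0.109 and 0.131 m and y of tin_b in the frame of notebook between -0.085 and 0.085 m and z of tin_b in the frame of notebook between 0.016 and 0.025 m and angle between tin_b's own z axis and vertical below 0.1 rad and contact force between tin_b and the fingers below 0.05 N and linear speed of tin_b below 0.02 m/s and contact force between tin_b and notebook between 0.3 and 2 N) and (x of tin_c in the frame of notebook between -0.109 and 0.131 m and y of tin_c in the frame of notebook between -0.085 and 0.085 m and z of tin_c in the frame of notebook between 0.016 and 0.025 m and angle between tin_c's own z axis and vertical below 0.1 rad and contact force between tin_c and the fingers below 0.05 N and linear speed of tin_c below 0.02 m/s and contact force between tin_c and notebook between 0.3 and 2 N)) or ((x of tin_a in the frame of notebook between -0.109 and 0.131 m and y of tin_a in the frame of notebook between -0.085 and 0.085 m and z of tin_a in the frame of notebook between 0.016 and 0.025 m and angle between tin_a's own z axis and vertical below 0.1 rad and contact force between tin_a and the fingers below 0.05 N and linear speed of tin_a below 0.02 m/s and contact force between tin_a and notebook between 0.3 and 2 N) and (x of tin_c in the frame of notebook between -0.109 and 0.131 m and y of tin_c in the frame of notebook between -0.085 and 0.085 m and z of tin_c in the frame of notebook between 0.016 and 0.025 m and angle between tin_c's own z axis and vertical below 0.1 rad and contact force between tin_c and the fingers below 0.05 N and linear speed of tin_c below 0.02 m/s and contact force between tin_c and notebook between 0.3 and 2 N)) or ((x of tin_a in the frame of notebook between -0.109 and 0.131 m and y of tin_a in the frame of notebook between -0.085 and 0.085 m and z of tin_a in the frame of notebook between 0.016 and 0.025 m and angle between tin_a's own z axis and vertical below 0.1 rad and contact force between tin_a and the fingers below 0.05 N and linear speed of tin_a below 0.02 m/s and contact force between tin_a and notebook between 0.3 and 2 N) and (x of tin_b in the frame of notebook between -0.109 and 0.131 m and y of tin_b in the frame of notebook between -0.085 and 0.085 m and z of tin_b in the frame of notebook between 0.016 and 0.025 m and angle between tin_b's own z axis and vertical below 0.1 rad and contact force between tin_b and the fingers below 0.05 N and linear speed of tin_b below 0.02 m/s and contact force between tin_b and notebook between 0.3 and 2 N)))), for 0.2 s.
At the end, for the whole second after the job is handed in: The heaviest tin is held still in the gripper, its underside 15 to 30 cm above the desk, within 0.3 rad of level, touching no tin or notebook; the two lighter tins stand flat, released and at rest on the notebook's cover, centres over it (each bears on it with under 2 N, as only a light tin does) (((height (world z) of tin_a between 0.15 and 0.3 m and angle between tin_a's own z axis and vertical below 0.3 rad and linear speed of tin_a below 0.03 m/s and contact force between tin_a and the fingers above 0.5 N and contact force between tin_a and tin_b below 0.05 N and contact force between tin_a and tin_c below 0.05 N and contact force between tin_a and notebook below 0.05 N and (x of tin_b in the frame of notebook between -0.109 and 0.131 m and y of tin_b in the frame of notebook between -0.085 and 0.085 m and z of tin_b in the frame of notebook between 0.016 and 0.025 m and angle between tin_b's own z axis and vertical below 0.1 rad and contact force between tin_b and the fingers below 0.05 N and linear speed of tin_b below 0.02 m/s and contact force between tin_b and notebook between 0.3 and 2 N) and (x of tin_c in the frame of notebook between -0.109 and 0.131 m and y of tin_c in the frame of notebook between -0.085 and 0.085 m and z of tin_c in the frame of notebook between 0.016 and 0.025 m and angle between tin_c's own z axis and vertical below 0.1 rad and contact force between tin_c and the fingers below 0.05 N and linear speed of tin_c below 0.02 m/s and contact force between tin_c and notebook between 0.3 and 2 N)) or (height (world z) of tin_b between 0.15 and 0.3 m and angle between tin_b's own z axis and vertical below 0.3 rad and linear speed of tin_b below 0.03 m/s and contact force between tin_b and the fingers above 0.5 N and contact force between tin_b and tin_a below 0.05 N and contact force between tin_b and tin_c below 0.05 N and contact force between tin_b and notebook below 0.05 N and (x of tin_a in the frame of notebook between -0.109 and 0.131 m and y of tin_a in the frame of notebook between -0.085 and 0.085 m and z of tin_a in the frame of notebook between 0.016 and 0.025 m and angle between tin_a's own z axis and vertical below 0.1 rad and contact force between tin_a and the fingers below 0.05 N and linear speed of tin_a below 0.02 m/s and contact force between tin_a and notebook between 0.3 and 2 N) and (x of tin_c in the frame of notebook between -0.109 and 0.131 m and y of tin_c in the frame of notebook between -0.085 and 0.085 m and z of tin_c in the frame of notebook between 0.016 and 0.025 m and angle between tin_c's own z axis and vertical below 0.1 rad and contact force between tin_c and the fingers below 0.05 N and linear speed of tin_c below 0.02 m/s and contact force between tin_c and notebook between 0.3 and 2 N)) or (height (world z) of tin_c between 0.15 and 0.3 m and angle between tin_c's own z axis and vertical below 0.3 rad and linear speed of tin_c below 0.03 m/s and contact force between tin_c and the fingers above 0.5 N and contact force between tin_c and tin_a below 0.05 N and contact force between tin_c and tin_b below 0.05 N and contact force between tin_c and notebook below 0.05 N and (x of tin_a in the frame of notebook between -0.109 and 0.131 m and y of tin_a in the frame of notebook between -0.085 and 0.085 m and z of tin_a in the frame of notebook between 0.016 and 0.025 m and angle between tin_a's own z axis and vertical below 0.1 rad and contact force between tin_a and the fingers below 0.05 N and linear speed of tin_a below 0.02 m/s and contact force between tin_a and notebook between 0.3 and 2 N) and (x of tin_b in the frame of notebook between -0.109 and 0.131 m and y of tin_b in the frame of notebook between -0.085 and 0.085 m and z of tin_b in the frame of notebook between 0.016 and 0.025 m and angle between tin_b's own z axis and vertical below 0.1 rad and contact force between tin_b and the fingers below 0.05 N and linear speed of tin_b below 0.02 m/s and contact force between tin_b and notebook between 0.3 and 2 N)))); the arm keeps its last pose, push and grip.
It fails at once if a tin is dropped: it falls free more than 25 mm above the notebook's top ((height (world z) of tin_a above 0.045 m and contact force between tin_a and anything else below 0.001 N) or (height (world z) of tin_b above 0.045 m and contact force between tin_b and anything else below 0.001 N) or (height (world z) of tin_c above 0.045 m and contact force between tin_c and anything else below 0.001 N)).
It fails at once if the highlighter is pushed more than 20 mm or tipped over (distance of highlighter_a from where it was at the start of the episode above 0.02 m or angle between highlighter_a's own z axis and vertical above 0.5 rad).
It fails at once if the earbud case is pushed more than 20 mm or tipped over (distance of earbud_case from where it was at the start of the episode above 0.02 m or angle between earbud_case's own z axis and vertical above 0.5 rad).
It fails at once if the glass apple is pushed more than 20 mm or tipped over (distance of glass_apple from where it was at the start of the episode above 0.02 m or angle between glass_apple's own z axis and vertical above 0.5 rad).
It also fails if it takes over 72 s, if anything falls off the work surface, if the arm or the gripper's body presses on something with over 40 N, if the wrist force passes 120 N, or if a joint passes its speed limit or range.

## Working session

There is one attempt and no reset: what is moved stays moved. The work goes in short steps, each a Python script; the robot and the scene stay as the last script left them, time stands still between calls to the robot, and variables do not carry over. Pictures are saved under pics/ and viewed, at most 10 in all, crops included, and the job is handed in when it is done.

```bash
ls; mkdir -p pics; python3 - <<'E'
from rig import ctrl
import cv2
for n in("scene","top"):
    f=ctrl.grab_frame(n); cv2.imwrite(f"pics/{n}0.png",f["pixels"]); print(n,f["fx"],f["cx"],f["cy"],f["extrinsics"].round(3) if hasattr(f["extrinsics"],"round") else f["extrinsics"])
o=ctrl.get_obs(); print(o)
E
```

```text
pics
scene 536.8173045578909 316.45008172086665 245.1905856069902 [[ 6.36000e-01 -7.71000e-01 -2.10000e-02 -3.95754e+02]
 [-5.53000e-01 -4.37000e-01 -7.10000e-01  2.99305e+02]
 [ 5.38000e-01  4.63000e-01 -7.04000e-01  8.57414e+02]
 [ 0.00000e+00  0.00000e+00  0.00000e+00  1.00000e+00]]
top 533.6598913184829 314.75237986712034 239.67362630862448 [[ 1.200000e-02 -1.000000e+00 -9.000000e-03 -2.964700e+01]
 [-9.870000e-01 -1.000000e-02 -1.620000e-01  5.657240e+02]
 [ 1.620000e-01  1.100000e-02 -9.870000e-01  1.169772e+03]
 [ 0.000000e+00  0.000000e+00  0.000000e+00  1.000000e+00]]
{'time': 0.1, 'joint_pos': array([ 1.01147788e+00,  2.07371149e-01,  1.54286864e+00, -1.49463407e-05,
        1.39350578e+00, -1.50495337e-01]), 'joint_vel': array([ 2.83139529e-04, -8.93467068e-05, -3.64736878e-03,  7.89026039e-04,
       -6.17458645e-04, -2.60079174e-04]), 'effort': array([-8.43850667e-04, -3.84093583e+01, -2.92549092e+01, -1.98290222e-04,
        4.85820958e-03, -1.77841656e-05]), 'tool_pos': array([228.2091823 , 526.9973122 , 230.19394347]), 'tool_rot': array([-3.67175987e-04,  2.02989587e-01,  9.79180305e-01, -1.01192709e-03]), 'force': array([-0.24426396,  0.0364019 ,  0.46897774]), 'torque': array([-0.0068997 , -0.00047907, -0.0115394 ]), 'grasp_force': 0.0, 'finger_gap': 0.9972367882047155}
```

View pics/top0.png

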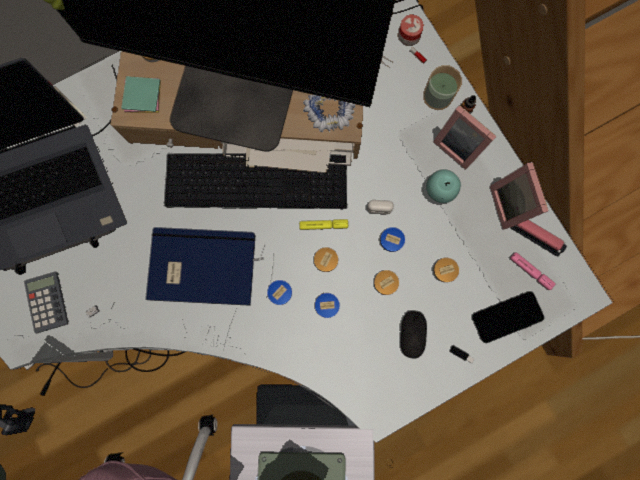

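View pics/scene0.png

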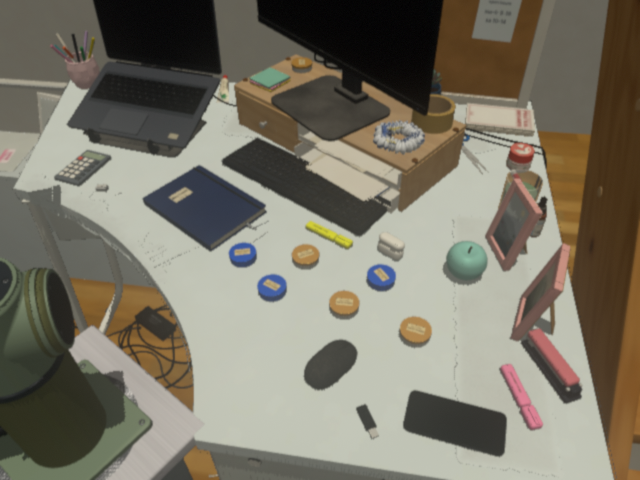

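The top view shows the three ochre tins at about (326,259), (386,282) and (446,269). The blue look-alikes are at (392,239), (280,292) and (327,305). The notebook is around (200,266), with its ribbon on the right. Next I'll measure positions.

```bash
cat > h.py <<'E'
from rig import ctrl
import cv2, numpy as np
Q=[0,0,1,0]
def cast(f,uv,z):
    E=np.array(f["extrinsics"]);R,t=E[:3,:3],E[:3,3]
    d=R.T@np.array([(uv[0]-f["cx"])/f["fx"],(uv[1]-f["cy"])/f["fy"],1.]);o=-R.T@t
    return o+d*(z-o[2])/d[2]
def blobs(px,lo,hi,amin,amax):
    m=cv2.inRange(cv2.cvtColor(px,cv2.COLOR_BGR2HSV),lo,hi)
    m=cv2.morphologyEx(m,cv2.MORPH_CLOSE,np.ones((5,5)))
    c,_=cv2.findContours(m,cv2.RETR_EXTERNAL,cv2.CHAIN_APPROX_NONE)
    return [k for k in c if amin<cv2.contourArea(k)<amax]
OCHRE=((8,90,80),(25,255,255))
E
python3 - <<'E'
from h import *
for n,box in(("top",(290,470,230,310)),("scene",(270,450,230,350))):
    f=ctrl.grab_frame(n); print(n)
    for c in blobs(f["pixels"],*OCHRE,200,1500):
        e=cv2.fitEllipse(c);u=e[0]
        if box[0]<u[0]<box[1] and box[2]<u[1]<box[3]:
            b=c[:,0,:]; P=np.array([cast(f,p,20)[:2] for p in b])
            (r,rad)=cv2.minEnclosingCircle(P.astype(np.float32))
            print(np.round(u),cast(f,u,20).round(),np.round(r),"d",round(2*rad))
    for nm,lo,hi,h in(("navy",(105,80,20),(130,255,110),20),("yellow",(26,120,120),(35,255,255),10)):
        for c in blobs(f["pixels"],lo,hi,150,20000):
            r=cv2.minAreaRect(np.array([cast(f,p,h)[:2] for p in c[:,0,:]],np.float32))
            if 300<r[0][0]<900: print(nm,np.round(r[0]),np.round(r[1]),round(r[2],1))
E
```

```text
top
[386. 282.] [ 473. -188.   20.] [ 473. -188.] d 56
[446. 270.] [ 504. -326.   20.] [ 503. -326.] d 57
[326. 259.] [524. -49.  20.] [524. -49.] d 56
navy [507. 240.] [238. 167.] 87.7
yellow [609. -43.] [ 19. 111.] 2.7
scene
[415. 330.] [ 502. -329.   20.] [ 503. -328.] d 57
[344. 303.] [ 472. -191.   20.] [ 472. -191.] d 58
[305. 254.] [523. -52.  20.] [523. -52.] d 58
yellow [609. -45.] [ 24. 114.] 2.7
```

Both views agree within 3 mm and the sizes match. I'll go to the tin at (523,-50), descend under guard to find the finger-tip height, then grip and weigh.

```bash
python3 - <<'E'
from h import *
x,y=523.5,-50.5
for q in([0,0,1,0],[0,1,0,0]):
    print(q,np.round(ctrl.solve_ik([x,y,150],q),2))
ctrl.reach([x,y,150],Q); ctrl.command_gripper(0.85,40)
ctrl.servo_line([x,y,30]); ctrl.hold(.2); f0=ctrl.get_obs()["force"]
z=12
while True:
    ctrl.servo_line([x,y,z],60); ctrl.hold(.1); o=ctrl.get_obs(); d=o["force"]-f0
    print(z,o["tool_pos"].round(1),d.round(2),o["finger_gap"].round(3))
    if np.abs(d).max()>3 or z<=3: break
    z-=3
cv2.imwrite("pics/w1.png",ctrl.grab_frame("wrist")["pixels"]); cv2.imwrite("pics/s1.png",ctrl.grab_frame("scene")["pixels"][150:400,150:450]); print(o["time"])
E
```

```text
[0, 0, 1, 0] [-0.26  0.19  1.74 -0.    1.21 -1.83]
[0, 1, 0, 0] [-0.26  0.19  1.74 -0.    1.21  1.31]Traceback (most recent call last):
  File "<stdin>", line 10, in <module>
AttributeError: 'float' object has no attribute 'round'
```

```bash
python3 - <<'E'
from h import *
x,y=523.5,-50.5
o=ctrl.get_obs();f0=np.array([-.24,.04,.47]);print(o["time"],o["tool_pos"].round(1),o["force"].round(2))
z=9
while True:
    ctrl.servo_line([x,y,z],60); ctrl.hold(.1); o=ctrl.get_obs(); d=o["force"]-f0
    print(z,o["tool_pos"].round(1),d.round(2),round(o["finger_gap"],3))
    if np.abs(d).max()>3 or z<=3: break
    z-=3
cv2.imwrite("pics/w1.png",ctrl.grab_frame("wrist")["pixels"]); print(o["time"])
E
```

```text
4.525 [523.5 -50.5  11.9] [ 0.13 -0.48  0.01]
9 [523.6 -50.5   9.1] [ 1.08 -0.44 -0.46] 0.851
6 [523.5 -50.5   5.9] [ 0.41 -0.13 -1.23] 0.851
3 [523.4 -50.5   2.9] [ 1.23  0.53 -1.07] 0.849
5.575
```

View pics/w1.png

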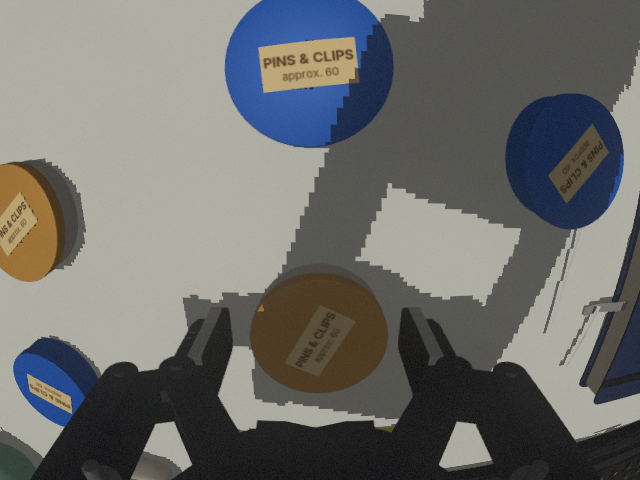

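The wrist view shows the tin centred between the fingers at (318,330), with no contact yet. Now grip, lift and weigh.

```bash
cat >> h.py <<'E'
def fz(n=12):
    s=[]
    for _ in range(n): ctrl.hold(.03); s.append(ctrl.get_obs()["force"])
    return np.mean(s,0)
def grip_lift(x,y,z=3,h=60):
    "weigh: force before the grip at height h, after it"
    ctrl.servo_line([x,y,h]) if abs(ctrl.get_obs()["tool_pos"][2]-h)>1 else None
    a=fz(); ctrl.servo_line([x,y,z],80); ctrl.command_gripper(0.3,40)
    o=ctrl.get_obs(); print("gap",round(o["finger_gap"],3),"gf",round(o["grasp_force"],1),o["force"].round(1),o["tool_pos"].round(1))
    ctrl.servo_line([x,y,h],60); ctrl.hold(.2); b=fz(); o=ctrl.get_obs()
    print("dF",(b-a).round(2),"gap",round(o["finger_gap"],3),"gf",round(o["grasp_force"],1),"t",o["time"])
    return a[2]-b[2]
def put(x,y,z):
    ctrl.servo_line([x,y,z+15],100); ctrl.servo_line([x,y,z],25); ctrl.hold(.1); print("place",fz(4).round(2))
    ctrl.command_gripper(0.85); ctrl.servo_line([x,y,z+60],100)
E
python3 - <<'E'
from h import *
x,y=523.5,-50.5
print("kg",grip_lift(x,y)/9.81)
cv2.imwrite("pics/w2.png",ctrl.grab_frame("wrist")["pixels"])
E
```

```text
gap 0.639 gf 41.7 [-1.3  1.3  5.7] [524.3 -50.5   4.3]
dF [-0.17 -0.05 -3.37] gap 0.637 gf 42.8 t 9.425
kg 0.3433763812850008
```

View pics/w2.png

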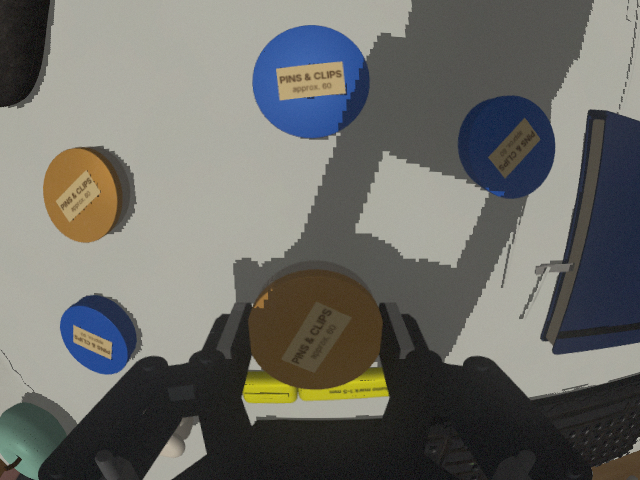

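The grip is level and this is the heavy tin at 0.34 kg. The finger tips brushed the desk while closing, so later grasps will be about 4 mm higher. I'll put this one back and move the other two.

```bash
python3 - <<'E'
from h import *
put(523.5,-50.5,4.8)
x,y=472.5,-189.5
ctrl.servo_line([523.5,-50.5,110],200); ctrl.reach([x,y,110],Q); ctrl.servo_line([x,y,60],150)
m=grip_lift(x,y,7.5)/9.81; print("kg",m)
if m<.2:
    ctrl.servo_line([x,y,130],150); ctrl.reach([505,275,130],Q)
    cv2.imwrite("pics/w3.png",ctrl.grab_frame("wrist")["pixels"]); o=ctrl.get_obs();print(o["time"],o["grasp_force"],o["tool_pos"],o["tool_rot"])
E
```

```text
place [-0.22  0.08 -4.01]
gap 0.635 gf 42.0 [-1.5  1.1  5.7] [ 473.4 -190.     8.7]
dF [-0.25  0.06 -0.89] gap 0.631 gf 42.2 t 16.725
kg 0.09078149100531582
19.0917 42.223285677700915 [505.49148831 273.81117051 129.91536062] [-1.41037691e-05  8.64132283e-04  9.99999604e-01 -2.11704839e-04]
```

View pics/w3.png

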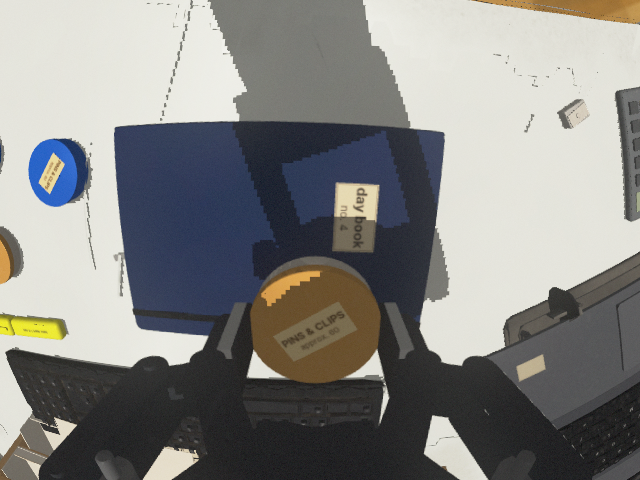

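The light tin (0.09 kg) is held level over the notebook. Next is a guarded lowering.

```bash
cat >> h.py <<'E'
def place_guarded(x,y,z0):
    ctrl.servo_line([x,y,z0+6],100); ctrl.hold(.2); a=fz(6); z=z0+1.5
    while z>z0-3:
        ctrl.servo_line([x,y,z],15); ctrl.hold(.1); d=fz(4)-a
        print(round(z,1),d.round(2))
        if d[2]>1: break
        z-=.75
    ctrl.command_gripper(0.85); ctrl.servo_line([x,y,z0+70],100)
E
python3 - <<'E'
from h import *
place_guarded(505,275,27.5)
x,y=503,-327.5
ctrl.servo_line([505,275,120],200); ctrl.reach([x,y,120],Q); ctrl.servo_line([x,y,60],150)
m=grip_lift(x,y,7.5)/9.81; print("kg",m)
f=ctrl.grab_frame("top");cv2.imwrite("pics/t4.png",f["pixels"])
for c in blobs(f["pixels"],*OCHRE,200,1500):
    u=cv2.fitEllipse(c)[0]; p=cast(f,u,20)
    if 380<p[0]<620: print(np.round(u),p.round(),cast(f,u,40).round(),cv2.contourArea(c))
E
```

```text
29.0 [-1.1   0.03  5.05]
gap 0.632 gf 42.5 [ 0.3 -0.7  3.5] [ 503.9 -328.3    8.8]
dF [-0.47  0.19 -1.32] gap 0.636 gf 42.2 t 28.5667
kg 0.13450529128636607
[184. 265.] [508. 279.  20.] [506. 274.  40.] 477.5
[326. 260.] [524. -50.  20.] [521. -50.  40.] 424.0
```

View pics/t4.png

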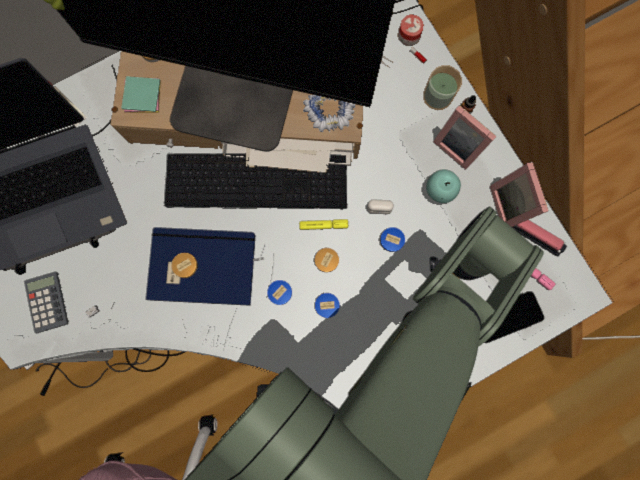

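The first light tin sits on the notebook at (184,265). It reads (506,274), which is where it was placed. The third tin weighs 0.13 kg, so it's also light, and I'll place it beside the first.

```bash
python3 - <<'E'
from h import *
x,y=503,-327.5
ctrl.servo_line([x,y,130],150); ctrl.reach([505,185,130],Q)
place_guarded(505,185,28.5)
x,y=523.5,-50.5
ctrl.servo_line([505,185,120],200); ctrl.reach([x,y,120],Q); ctrl.servo_line([x,y,60],150)
print("kg",grip_lift(x,y,5)/9.81)
ctrl.servo_line([x,y,205],120); ctrl.hold(.3)
o=ctrl.get_obs();print(o["time"],o["tool_pos"].round(1),o["grasp_force"],o["finger_gap"])
f=ctrl.grab_frame("top");s=ctrl.grab_frame("scene")["pixels"]
for c in blobs(f["pixels"],*OCHRE,200,1500):
    u=cv2.fitEllipse(c)[0]; p=cast(f,u,40)
    if 380<p[0]<620: print(np.round(u),p.round(),cv2.contourArea(c))
w=ctrl.grab_frame("wrist")["pixels"]
cv2.imwrite("pics/f5.png",np.hstack([cv2.resize(s[100:400,100:500],(400,300)),cv2.resize(w,(400,300))]))
E
```

```text
30.0 [-0.36  0.32  0.36]
29.2 [ 0.33 -0.38  0.57]
28.5 [-2.25 -0.55  6.85]
gap 0.64 gf 41.9 [-0.9  0.5  5.9] [524.3 -50.5   6.2]
dF [-0.42 -0.25 -4.2 ] gap 0.636 gf 42.8 t 40.375
kg 0.4283814731603331
42.0333 [523.3 -50.4 204.5] 42.83487852095277 0.6304345454651115
[223. 265.] [506. 184.  40.] 478.5
[184. 265.] [506. 274.  40.] 477.5
```

View pics/f5.png

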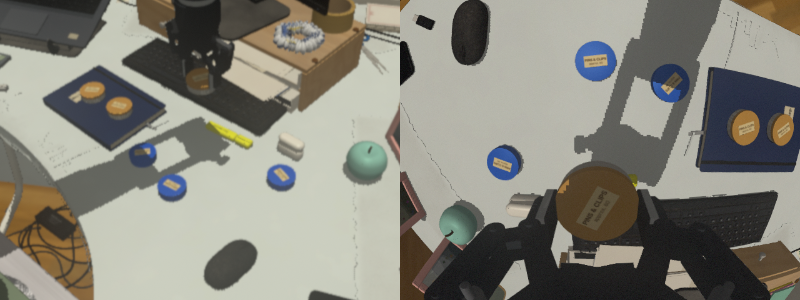

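Both light tins stand flat on the notebook, at (223,265) and (184,265) in the top view. The heavy tin is held level with its underside about 20 cm up, and the bystanders haven't moved. Handing in.

```bash
python3 -c "
from rig import ctrl
ctrl.hold(.3); print(ctrl.sign_off())"
```

```text
the job is handed in; nothing more can be done
None
```

I handed the job in at about 42 s: the two lighter tins (about 0.09 and 0.13 kg) stand side by side on the notebook, and the heavy one (0.34 kg when first weighed, 0.43 kg on the final lift) is held level about 20 cm above the desk; no verdict was returned.

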